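# Refill the empty coffee caddy and rotate the lane

### The arm

A 7-joint arm with a two-finger parallel gripper is mounted at the origin on the work surface. World frame = base frame: x ahead of the robot, y to its left, z up, the work surface at z = 0. Lengths are in m, angles in rad, forces in N, time in s.
With the tool pointing down it reaches from about 0.425 to 0.925 m from the base axis. Payload 6.8 kg.
Tool frame: the origin (TCP) lies midway between the tips of the shut fingers; the grasp point (between the pads) lies 19 mm behind it; z points along the fingers, y is the line along which they close (so a half turn about z gives the same grasp; the last joint's range is limited). The gripper opens to 85 mm and grips with 20 to 120 N. Pads are 22 mm wide; open, the fingers measure 114 mm over their backs; the gripper's body (76 mm by 85 mm) begins 54 mm behind the grasp point. The pads swing forward as they close: fully open they stand 13 mm farther back than shut.
Start: joints at [-1.452, 0.477, 0.022, 1.555, -0.011, 1.109, -0.083], TCP at [0.152, 0.658, 0.231] pointing down, gripper open.
Joint ranges: [-2.96, 2.96], [-0.34, 2.1], [-1.41, 1.46], [0.24, 2.44], [-1.37, 4.51], [0.17, 1.92], [-2.96, 2.96]. Speed limits (rad/s): [2.39, 2.39, 3.14, 3.14, 3.14, 3.14, 3.14].

### API

Orientations are given as a unit quaternion [x, y, z, w].
In Python, from rig import env gives the robot as it stands.
- The arm moves only by the tool step_arm, never from a script. Its argument "motion" is one flat list of numbers, 5 for each row, row after row: the opening, from 0 (shut) to 1 (fully open), then the shift along the world's x, y, z in mm, then the turn about the world's z in rad. In form: [claw, dx, dy, dz, yaw, claw, dx, dy, dz, yaw, ...]. A call has 1 to 12 rows; each row is the pose to reach, as a shift and turn from the pose commanded when the call began; what a row does not reach only later rows make up. A row lasts 1/12 s, in which the tool goes at most 41.7 mm and 7.16 degrees, less where a joint would pass 70% of its speed; a pose out of reach is approached as far as the arm can. A call with a gripper value outside its range is refused whole. The fingers move at their own pace and stop on an object; the grip force is fixed at half the most. Time passes only in rows, so rows that repeat a pose let the fingers close. It gives the time, the measured TCP pose, the force, the opening and the grip force at its end, in the units of the state.
- env.sense(): the state, without advancing time (a new reading comes with each control period).
- env.get_image(name): name is "side" or "top"; returns (picture, depth): 480x640x3 uint8, red, green, blue; 480x640 float32, m along the optical axis (not along the pixel's ray), 0 where there is no reading.
- env.get_calibration(name): a dict with "fx", "fy", "cx", "cy" (pixels), "view" (4x4, takes a point from world to camera coordinates). Camera axes: x right, y down, z forward; pixel columns grow to the right and rows downward; lengths in m; the calibration is good to about 2 mm. A picture is of the moment at which its call begins. get_calibration takes no time and is no camera call.
- env.sign_off(): hands the job in; it is judged then, once.
Trained networks look in the newest picture that a camera, given by its name, has taken for a name from the list of things; names that differ only in an ending like _2 or _b are one class to them, and where a whole thing is asked for, a point or a joint stands for the part that bears it (a point fixed in the world has none). Each returns a list of dicts, best first, with "conf" (0 to 1); they miss things now and then, are a little off and sometimes report something else, mostly with a low value. They report only what shows in the picture. A call takes as long as a camera call. They do not tell look-alikes from the thing itself.
- env.spot_in(camera, target): "point" ([x, y, z] in m, in world coordinates, good to about 4 mm: the middle of the surface that is visible of it).
The state is a dict: "time": time; "joints": joint angles; "qvel": joint speeds; "effort": joint torques, N m; "tcp_pos": TCP position; "tcp_rot": TCP orientation; "force": force on the tool from outside, world axes, zero at the start; "wrist_torque": the same for the moment, N m; "finger_gap": finger opening in m; "gripper_force": force on a finger pad.
Only numpy, scipy, OpenCV 4.12 (cv2) and the standard library are available. Lean on these libraries where they do the work, as an engineer would, in place of code of your own. Each camera call takes 0.05 s, during which the arm holds its last target. There are 200 camera calls.

### The job

Restock the coffee lane first-in-first-out: take the empty caddy from the front of the lane and stand it squarely on the red mat under the spout of the tip tray, then pull the full caddies forward in their order, the first up to the red front stop and the rest close behind it. Then slowly raise the tray by its red bar so that all the coffee balls run out through the corner notch into the caddy, and lower the tray back to rest. Finally put the refilled caddy into the lane close behind the last full one, every caddy upright on the lane floor and no gaps left in the file, without tipping the full caddies or disturbing the other things on the counter.

Things in the scene. Friction and masses are not known exactly. Their poses are not given: they have to be found in the camera images.
- lane: fixed low lane for one file of caddies: black floor 4 mm above the counter, wooden side rails and rear stop, RED front stop at its -x end (nearest the robot). Inside 332 mm long (x -166 to 166 mm), 74 mm wide (y +-37 mm); rails 8 mm thick, tops 26 mm above the counter, stops 20 mm. Origin on the counter under its centre; x runs from front to rear, z up
- caddy: the EMPTY loose white plastic caddy, open at the top, outside 76 x 66 x 80 mm high (x long, y wide), walls and floor 3 mm, 0.12 kg; origin at the centre of its underside, z up. It starts first in the lane, at the front, its length along the lane. Grip it across its 66 mm width; no lid, symmetrical end for end
- full_a: loose white plastic caddy packed full of brown coffee balls (fixed inside it), outside 76 x 66 x 80 mm high (x long, y wide), about 0.3 kg; origin at the centre of its underside, z up. It starts in the lane with its 76 mm length along it, foremost of the full ones. It may be absent
- full_b: loose white plastic caddy packed full of brown coffee balls (fixed inside it), outside 76 x 66 x 80 mm high (x long, y wide), about 0.3 kg; origin at the centre of its underside, z up. It starts in the lane with its 76 mm length along it, behind full_a. It may be absent
- full_c: loose white plastic caddy packed full of brown coffee balls (fixed inside it), outside 76 x 66 x 80 mm high (x long, y wide), about 0.3 kg; origin at the centre of its underside, z up. It starts in the lane with its 76 mm length along it, behind full_b. It may be absent
- ball_0: loose brown pressed-coffee ball, 28 mm across, 12 g, origin at its centre; starts in the tray; may be absent
- ball_1: loose brown pressed-coffee ball, 28 mm across, 12 g, origin at its centre; starts in the tray; may be absent
- ball_2: loose brown pressed-coffee ball, 28 mm across, 12 g, origin at its centre; starts in the tray; may be absent
- ball_3: loose brown pressed-coffee ball, 28 mm across, 12 g, origin at its centre; starts in the tray; may be absent
- ball_4: loose brown pressed-coffee ball, 28 mm across, 12 g, origin at its centre; starts in the tray; may be absent
- stand: fixed steel tip stand. Origin on the counter at the centre of a flat red mat, 68 x 78 mm, under the tray's spout: the caddy goes there, its 76 mm length along stand y. y points from the mat to the red bar. The spout overhangs the mat's +y end, lowest part 96 mm up: slide the caddy in and out low from the -y side, held some 22 mm off centre towards -y. Posts at x +-62, y 34 to 50 mm, 100 mm high
- hinge (a point): centre of the tray's hinge line, fixed on the stand 34 mm from the mat's centre along stand y, 92 mm above the counter; the hinge runs along the stand's x axis
- tray (a joint): angle of the tray about its hinge under the spout corner, rad: 0 at rest (level, the balls lie still), growing to 0.85 as the bar is raised and the spout dips. Tray: aluminium, 150 mm square set cornerwise, walls 30 mm, 0.4 kg; falls back to 0 when let go. Balls start to roll at 0.25 to 0.4, out by the 62 mm notch (raised fast, they overshoot); by 0.6 all are out unless some wedge: rock it
- tray_tip (a point): middle of the pouring edge of the spout, on its floor; moves with the tray. At rest it is at stand y = 24 mm, 114 mm above the counter; the spout is 70 mm wide with cheeks 24 mm high above its floor
- tray_bar (a point): middle of the red round lifting bar over the tray corner farthest from the spout: 12 mm thick, 96 mm long along the stand's x, 70 mm above the tray floor (40 mm above its walls), held at its ends, clear below; moves with the tray on an arc of 220 mm radius about the hinge line and can turn between the fingers
- mug: bystander: loose white mug, 76 mm across, 90 mm high, origin under its centre
- spice_jar: bystander: loose green glass jar with blue cap, 48 mm across, 90 mm high, origin under its centre
- sugar_jar: bystander: loose glass jar with steel lid, 72 mm across, 85 mm high, origin under its centre
- spoon: bystander: loose steel spoon lying on the counter
Things that resemble listed ones, but are neither listed nor needed, are in the scene too. What is shaped like the caddy but pink is not meant. What is shaped like the full_b but pink is not meant.

How it is judged:
On the way, in this order (a step that is already met when the one before it is completed fails the run):
1. the empty caddy stands on the red mat under the spout, its length along the line from mat to bar (horizontal distance between caddy and stand below 0.018 m and z of caddy in the frame of stand below 0.008 m and angle between caddy's own z axis and vertical below 0.08 rad and angle between the x axis of caddy and the y axis of stand, either way round below 0.2 rad and contact force between the fingers and caddy below 0.2 N), for 0.3 s.
2. the full caddies have been pulled forward in the lane, in their order, the first at the red stop and the others close behind (y of full_a in the frame of lane between -0.012 and 0.012 m and z of each of full_a, full_b, full_c in the frame of lane below 0.01 m and angle between each of full_a, full_b, full_c's own z axis and vertical below 0.08 rad and x of full_a in the frame of lane between -0.135 and 0.135 m and y of full_b in the frame of lane between -0.012 and 0.012 m and x of full_b in the frame of lane between -0.135 and 0.135 m and y of full_c in the frame of lane between -0.012 and 0.012 m and x of full_c in the frame of lane between -0.135 and 0.135 m and x of full_a in the frame of lane below -0.111 m and (horizontal distance between full_b and full_a below 0.093 m or x of full_b in the frame of lane below -0.111 m) and (horizontal distance between full_c and full_b below 0.093 m or horizontal distance between full_c and full_a below 0.093 m)), for 0.3 s.
3. the tray is tipped up by more than 0.3 rad while the caddy stands under the spout (horizontal distance between caddy and stand below 0.018 m and z of caddy in the frame of stand below 0.008 m and angle between caddy's own z axis and vertical below 0.08 rad and angle between the x axis of caddy and the y axis of stand, either way round below 0.2 rad and value of joint tray above 0.3 rad), for 0.1 s.
4. the tray is down again and every ball is in the caddy, which is still out of the lane (x of ball_0 in the frame of caddy between -0.037 and 0.037 m and y of ball_0 in the frame of caddy between -0.032 and 0.032 m and z of ball_0 in the frame of caddy between 0 and 0.08 m and x of ball_1 in the frame of caddy between -0.037 and 0.037 m and y of ball_1 in the frame of caddy between -0.032 and 0.032 m and z of ball_1 in the frame of caddy between 0 and 0.08 m and x of ball_2 in the frame of caddy between -0.037 and 0.037 m and y of ball_2 in the frame of caddy between -0.032 and 0.032 m and z of ball_2 in the frame of caddy between 0 and 0.08 m and x of ball_3 in the frame of caddy between -0.037 and 0.037 m and y of ball_3 in the frame of caddy between -0.032 and 0.032 m and z of ball_3 in the frame of caddy between 0 and 0.08 m and x of ball_4 in the frame of caddy between -0.037 and 0.037 m and y of ball_4 in the frame of caddy between -0.032 and 0.032 m and z of ball_4 in the frame of caddy between 0 and 0.08 m and value of joint tray below 0.05 rad and (y of caddy in the frame of lane above 0.07 m or y of caddy in the frame of lane below -0.07 m)), for 0.2 s.
At the end, for the whole second after the job is handed in: All balls in the refilled caddy; tray at rest (below 0.05 rad); in the lane, upright on its floor, in order from the red stop: the full caddies, first one within 16 mm of the stop, then the refilled caddy, each centre within 93 mm of the next (gaps below about 17 mm); all at rest (all of step 2 and y of caddy in the frame of lane between -0.012 and 0.012 m and z of caddy in the frame of lane below 0.01 m and angle between caddy's own z axis and vertical below 0.08 rad and x of caddy in the frame of lane between -0.135 and 0.135 m and (horizontal distance between caddy and full_c below 0.093 m or horizontal distance between caddy and full_b below 0.093 m) and x of ball_0 in the frame of caddy between -0.037 and 0.037 m and y of ball_0 in the frame of caddy between -0.032 and 0.032 m and z of ball_0 in the frame of caddy between 0 and 0.08 m and x of ball_1 in the frame of caddy between -0.037 and 0.037 m and y of ball_1 in the frame of caddy between -0.032 and 0.032 m and z of ball_1 in the frame of caddy between 0 and 0.08 m and x of ball_2 in the frame of caddy between -0.037 and 0.037 m and y of ball_2 in the frame of caddy between -0.032 and 0.032 m and z of ball_2 in the frame of caddy between 0 and 0.08 m and x of ball_3 in the frame of caddy between -0.037 and 0.037 m and y of ball_3 in the frame of caddy between -0.032 and 0.032 m and z of ball_3 in the frame of caddy between 0 and 0.08 m and x of ball_4 in the frame of caddy between -0.037 and 0.037 m and y of ball_4 in the frame of caddy between -0.032 and 0.032 m and z of ball_4 in the frame of caddy between 0 and 0.08 m and value of joint tray below 0.05 rad and linear speed of each of caddy, full_a, full_b, full_c below 0.02 m/s and x of caddy in the frame of lane above 0 m); the robot touches nothing.
It fails at once if a bystander (mug, jars, spoon) is moved by more than 30 mm (distance of any of mug, spice_jar, sugar_jar, spoon from where it was at the start of the episode above 0.03 m).
It fails at once if a full caddy is tipped by more than 0.7 rad (angle between any of full_a, full_b, full_c's own z axis and vertical above 0.7 rad).
Of full_a, full_b, full_c only 2 to 3 are there at a start; the rules pass over those that are not, and their reading is None.
Of ball_0, ball_1, ball_2, ball_3, ball_4 only 3 to 5 are there at a start; the rules pass over those that are not, and their reading is None.
At some moment in a run one of full_a, full_b, full_c may be knocked a few centimetres aside while the robot is not near it.
It also fails if it takes over 192 s, if anything falls off the work surface, if the arm or the gripper's body presses on something with over 40 N, if the wrist force passes 120 N, or if a joint passes its speed limit or range.

## Working session

There is one attempt and no reset: what is moved stays moved. The work goes in short steps, Python scripts to look and compute and a tool call to move; the robot and the scene stay as the last step left them, time stands still between calls to the robot, and variables do not carry over. Pictures are saved under pics/ and viewed, at most 18 in all, crops included, and the job is handed in when it is done.

Besides the shell and the picture viewer there is one more tool, called as a command line: name --argument value ..., lists and objects as JSON in quotes. step_arm: Moves the arm, as the interface text tells. Its arguments: {"type":"object","properties":{"motion":{"type":"array"}},"required":["motion"]}

```bash
ls; mkdir -p pics
cat > h.py <<'E'
import numpy as np, cv2
from rig import env
def snap(cam,fn=None):
    im,d=env.get_image(cam)
    if fn: cv2.imwrite('pics/'+fn,im[:,:,::-1])
    return im,d
def cloud(cam,d):
    c=env.get_calibration(cam); v,u=np.mgrid[0:480,0:640]
    P=np.stack([(u-c['cx'])/c['fx']*d,(v-c['cy'])/c['fy']*d,d,np.ones_like(d)],-1)
    return (P@np.linalg.inv(np.array(c['view'])).T)[...,:3]
def proj(cam,p):
    c=env.get_calibration(cam); q=np.array(c['view'])@np.append(p,1)
    return c['fx']*q[0]/q[2]+c['cx'],c['fy']*q[1]/q[2]+c['cy']
E
python3 - <<'E'
from h import *
s=env.sense(); print(s['time'],s['tcp_pos'],s['tcp_rot'],s['finger_gap'])
for cam in('top','side'):
    im,d=snap(cam,cam+'0.png'); np.savez('pics/'+cam+'0.npz',im=im,d=d)
    c=env.get_calibration(cam); print(cam,np.linalg.inv(np.array(c['view'])).round(3).tolist())
    for t in ['lane','caddy','full_a','stand','tray','tray_bar','ball_0','mug','spice_jar','sugar_jar','spoon']:
        print(t,[(np.round(r['point'],3).tolist(),round(r['conf'],2)) for r in env.spot_in(cam,t)])
E
```

```text
pics
0.0 [0.15167069 0.65711545 0.23032707] [ 1.13135381e-01  9.93579144e-01 -9.32447601e-04 -3.12810454e-05] 0.08584142866449007
top [[-0.001, -0.984, 0.18, 0.287], [-1.0, 0.001, -0.003, -0.076], [0.003, -0.18, -0.984, 1.275], [0.0, 0.0, 0.0, 1.0]]
lane [([0.486, -0.206, 0.003], 0.96), ([0.408, -0.21, 0.009], 0.17)]
caddy [([0.404, -0.21, 0.01], 0.93), ([0.305, -0.397, 0.014], 0.88), ([0.263, -0.264, 0.004], 0.78)]
full_a [([0.687, 0.215, 0.064], 0.97), ([0.559, -0.225, 0.075], 0.58), ([0.646, -0.231, 0.074], 0.58), ([0.732, -0.02, 0.047], 0.23)]
stand [([0.481, 0.197, 0.118], 0.86), ([0.647, -0.233, 0.067], 0.74)]
tray [([0.478, 0.215, 0.116], 0.73)]
tray_bar [([0.474, 0.209, 0.116], 0.8)]
ball_0 [([0.527, 0.214, 0.141], 0.65), ([0.469, 0.277, 0.14], 0.6), ([0.501, 0.254, 0.138], 0.55), ([0.558, -0.226, 0.071], 0.5), ([0.474, 0.211, 0.138], 0.47)]
mug [([0.732, -0.016, 0.043], 0.72)]
spice_jar [([0.714, 0.081, 0.084], 0.69)]
sugar_jar [([0.477, -0.424, 0.084], 0.85)]
spoon [([0.585, -0.47, 0.013], 0.76)]
side [[-0.999, -0.024, 0.036, 0.449], [-0.043, 0.666, -0.744, 0.866], [-0.006,
[... 241 characters left out ...]
0.16)]
full_a [([0.56, -0.197, 0.067], 0.96), ([0.69, 0.23, 0.062], 0.93), ([0.644, -0.202, 0.068], 0.79)]
stand [([0.475, 0.221, 0.115], 0.95), ([0.471, 0.291, 0.133], 0.5)]
tray [([0.493, -0.185, 0.01], 0.73)]
tray_bar [([0.473, 0.207, 0.117], 0.97), ([0.608, -0.461, 0.017], 0.75), ([0.719, 0.109, 0.059], 0.69), ([0.643, -0.204, 0.066], 0.39)]
ball_0 [([0.532, 0.226, 0.137], 0.72), ([0.475, 0.225, 0.134], 0.69), ([0.471, 0.292, 0.133], 0.66), ([0.502, 0.262, 0.133], 0.45)]
mug [([0.714, 0.006, 0.059], 0.81)]
spice_jar [([0.718, 0.107, 0.059], 0.89), ([0.471, 0.207, 0.119], 0.39)]
sugar_jar [([0.484, -0.41, 0.059], 0.88)]
spoon [([0.606, -0.459, 0.017], 0.63), ([0.479, 0.227, 0.136], 0.59)]
```

View pics/top0.png

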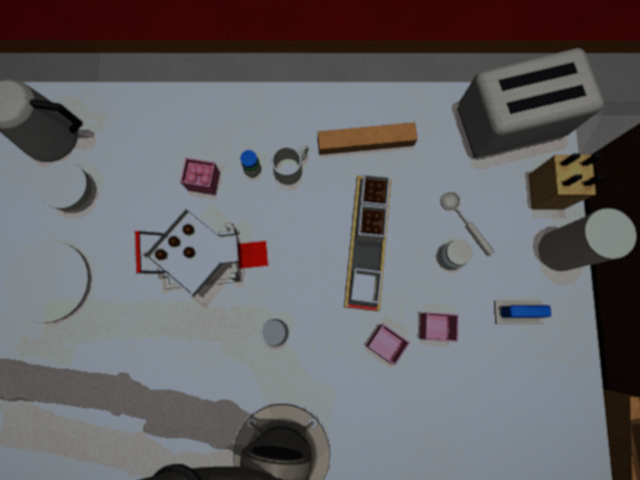

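View pics/side0.png

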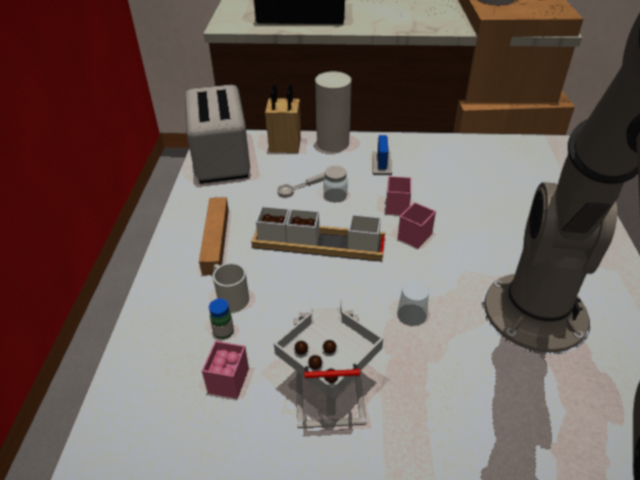

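The top view shows the lane (front red stop about (363,307), rear about (375,178)) with the empty caddy at (366,287) and two full ones at (373,221) and (376,190). The tray holds 4 balls, the mat is at (253,254) and the bar at (139,252). The side view agrees; an unlisted cup stands at about (275,332) in the top view.

```bash
cat >> h.py <<'E'
def rect(pts):
    (c,wh,a)=cv2.minAreaRect((pts[:,:2]*1000).astype(np.float32)); return np.round(c,1),np.round(wh,1),round(a,1)
def masks(im):
    h=cv2.cvtColor(im,cv2.COLOR_RGB2HSV).astype(int); red=((h[...,0]<6)|(h[...,0]>174))&(h[...,1]>190)&(h[...,2]>80)
    return h,red
E
python3 - <<'E'
from h import *
for cam in('top','side'):
    z=np.load(f'pics/{cam}0.npz'); im,d=z['im'],z['d']; P=cloud(cam,d); h,red=masks(im)
    n,l,st,ce=cv2.connectedComponentsWithStats(red.astype(np.uint8))
    for i in range(1,n):
        if st[i,4]>25:
            q=P[l==i]; print(cam,'red',ce[i].round(),st[i,4],q.mean(0).round(3),np.median(q,0).round(3),rect(q))
    X,Y,Z=P[...,0],P[...,1],P[...,2]
    roi=(X>.3)&(X<.72)&(Y>-.29)&(Y<-.13)&(d>0)
    # caddies rims
    m=roi&(Z>.068)&(Z<.1)
    n,l,st,ce=cv2.connectedComponentsWithStats(m.astype(np.uint8))
    for i in range(1,n):
        if st[i,4]>25: q=P[l==i]; print(cam,'hi',ce[i].round(),st[i,4],rect(q),np.median(q[:,2]).round(3))
    m=roi&(Z>.012)&(Z<.035)&(h[...,1]>90); q=P[m]; print(cam,'rail',m.sum(),rect(q))
    # brown wood rails: line fit per side
    m2=roi&(Z>.018)&(Z<.034); q=P[m2]; print(rect(q))
E
```

```text
top red [138. 252.] 115 [0.466 0.31  0.2  ] [0.465 0.314 0.19 ] (array([368.2, 140.1]), array([455. ,  74.6]), 60.0)
top red [253. 254.] 581 [0.492 0.08  0.004] [0.493 0.08  0.002] (array([397.1,  30.7]), array([294.9,  83. ]), 28.2)
top hi [373. 205.] 1070 (array([ 604.9, -228.5]), array([ 66.9, 158.6]), 84.5) 0.075
top hi [367. 285.] 210 (array([ 404.2, -206. ]), array([66.6, 76.4]), 82.2) 0.083
top rail 605 (array([ 499.8, -208.7]), array([100.5, 395. ]), 89.1)
(array([ 501.1, -217.3]), array([104.2, 394.9]), 86.1)
side red [382. 243.] 34 [ 0.351 -0.203  0.018] [ 0.351 -0.202  0.019] (array([ 351.1, -206.9]), array([72.1,  5.2]), 83.7)
side red [331. 373.] 296 [0.467 0.321 0.193] [0.467 0.318 0.188] (array([479.8, 571.2]), array([586.1,  93.1]), 86.8)
side hi [286. 219.] 841 (array([ 600.6, -227.3]), array([ 76.2, 156.7]), 84.6) 0.075
side hi [364. 226.] 325 (array([ 400.3, -204.9]), array([74. , 76.3]), 82.2) 0.078
side rail 1022 (array([ 498.4, -210.7]), array([101.5, 390.9]), 85.4)
(array([ 499. , -211.7]), array([102.4, 391.5]), 84.9)
```

```bash
cat >> h.py <<'E'
def onplane(cam,m,z):
    c=env.get_calibration(cam); v,u=np.nonzero(m)
    T=np.linalg.inv(np.array(c['view'])); r=np.stack([(u-c['cx'])/c['fx'],(v-c['cy'])/c['fy'],np.ones(len(u))],1)@T[:3,:3].T
    o=T[:3,3]; return o+r*((z-o[2])/r[:,2])[:,None]
E
python3 - <<'E'
from h import *
z=np.load('pics/top0.npz'); im,d=z['im'],z['d']; P=cloud('top',d); h,red=masks(im)
l=cv2.connectedComponents(red.astype(np.uint8))[1]
q=onplane('top',l==l[254,253],.001); print('mat',rect(q),q.mean(0))
for a in range(-14,15,2):
    pass
m=l==l[252,138]; q=onplane('top',m,.186); print('bar',rect(q),q.mean(0).round(4))
z2=np.load('pics/side0.npz'); im2,d2=z2['im'],z2['d']; h2,red2=masks(im2); l2=cv2.connectedComponents(red2.astype(np.uint8))[1]
q=onplane('side',l2==l2[373,331],.186); print('bar side',rect(q),q.mean(0).round(4))
q=P[m]; print('bar depth z pct',np.percentile(q[:,2],[10,25,50,75,90]).round(3))
# tray plane: white surface
S=np.array([.47,.215]); m=(abs(P[...,0]-.47)<.1)&(abs(P[...,1]-.21)<.1)&(P[...,2]>.12)&(P[...,2]<.17); print('tray walls',rect(P[m]))
print('spice,mug region obstacles')
# height map in mm over workspace (5cm grid max z)
for cam,PP,dd in(('top',P,d),('side',cloud('side',d2),d2)):
    print(cam)
    for x in np.arange(.30,.80,.04):
        r=[]
        for y in np.arange(.36,-.32,-.04):
            k=(abs(PP[...,0]-x)<.02)&(abs(PP[...,1]-y)<.02)&(dd>0); r.append('%4d'%(np.percentile(PP[k][:,2],97)*1000 if k.sum()>3 else -1))
        print('%.2f'%x,' '.join(r))
E
python3 - <<'E'
import cv2
a=cv2.imread('pics/top0.png'); cv2.imwrite('pics/crop1.png',cv2.resize(a[160:320,220:420],(800,640)[:2] if 0 else (750,600),interpolation=cv2.INTER_CUBIC))
E
```

```text
mat (array([492.5,  80.7]), array([60.9, 66.4]), 5.7) [0.49237966 0.08026359 0.001     ]
bar (array([469.2, 315. ]), array([89.3,  6.7]), 6.0) [0.4683 0.3152 0.186 ]
bar side (array([465.7, 315.8]), array([93.8, 12.7]), 5.4) [0.4669 0.3164 0.186 ]
bar depth z pct [0.187 0.189 0.19  0.192 0.193]
tray walls (array([479.5, 209.9]), array([197.6, 175.3]), 61.3)
spice,mug region obstacles
top
0.30    6    5    5    5    5    5    5    5   89   89    5    5    5    5    4   82   80
0.34    6    5    5    5    5    5    5    5   62   74    4    5    5   23   22   26    4
0.38    5    5    5  143  145    4    5    5    5    4    5    5    5   85   84   85    4
0.42    6  191  174  147  120  144  111    5    5    5    5    5    5   85   70   86    4
0.46    5  192  144  140  142  142  139    5    5    5    6    4    5   31   84   29    5
0.50    5  193  165  142  141  119  119    6    5    5    5    5    4   29    8   28   25
0.54    5    5  161  145  145  147  138    5    5    4    5    5    4   28   86   86   27
0.58    5    6    5  146  146    5    5    6    5    5    5    5    6    7   85
[... 935 characters left out ...]
  140  136  137  138   -1   -1    2    2    1    2   25    6   24   21
0.54    3    8  142  142  143  144  111   -1    2    2    1    1    2   24   82   83   -1
0.58    2    2    2  143  143    1    0    2    2    2    2    2    1   25   82   82   -1
0.62    2    2    2    2    2    2    2    2    2    2    2    1    2   11   82   82   82
0.66    2    3    3   78   79    2    2    2    1   84    2    1    2    2   81   83   82
0.70    2    2    2   78   79   79   87   90   87   89   89    2    1    1   53   19    1
0.74    2    2    2   79   77    2   88   91   89   90   89   -1    2    2    1    0    2
0.78    2    2    2    2    2    2    2    2    2    2   55   50   51   51   51   50   51
```

View pics/crop1.png

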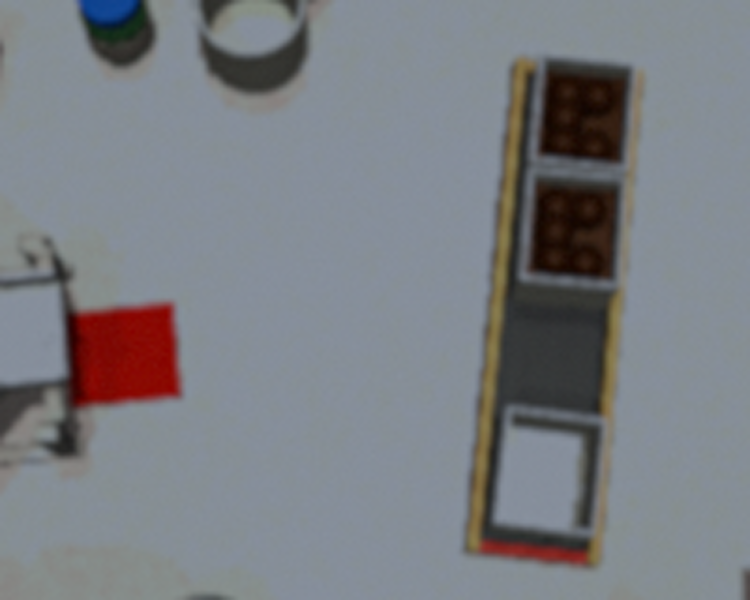

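The crop shows the mat at about (75–180, 305–405) and the lane tilted about 5.5°. The caddy sits just behind the red stop, with the two full ones at the rear. I'll refine the lane, caddy and mat poses next.

```bash
cat >> h.py <<'E'
L0=np.array([.520,-.219]); LA=np.deg2rad(-5.3)
def tolane(p,o=L0,a=LA):
    c,s=np.cos(a),np.sin(a); q=p[...,:2]-o; return np.stack([q[...,0]*c+q[...,1]*s,-q[...,0]*s+q[...,1]*c],-1)
def lanelook(cam,im,d):
    P=cloud(cam,d); t=tolane(P); h=masks(im)[0]
    inl=(abs(t[...,0])<.19)&(abs(t[...,1])<.06)&(d>0)
    wood=inl&(h[...,0]>8)&(h[...,0]<32)&(h[...,1]>75)&(h[...,2]>90)&(P[...,2]>.015)&(P[...,2]<.04)
    q=tolane(onplane(cam,wood,.026))
    for sgn in(1,-1):
        k=(q[:,1]*sgn>.03); 
        if k.sum()>30:
            f=np.polyfit(q[k,0],q[k,1],1); print(cam,'rail',sgn,k.sum(),'slope deg %.2f y0 %.1f mm'%(np.rad2deg(f[0]),f[1]*1e3),'x %.0f %.0f'%tuple(np.percentile(q[k,0],[1,99])*1e3))
    m=inl&(P[...,2]>.072); n,l,st,ce=cv2.connectedComponentsWithStats(m.astype(np.uint8))
    for i in range(1,n):
        if st[i,4]>60:
            q=tolane(onplane(cam,l==i,.084)); print(cam,'top',st[i,4],'lane rect',rect(q),'x',(q[:,0].min()*1e3).round(),(q[:,0].max()*1e3).round(),'y',(q[:,1].min()*1e3).round(),(q[:,1].max()*1e3).round())
E
python3 - <<'E'
from h import *
for cam in('top','side'):
    z=np.load(f'pics/{cam}0.npz'); lanelook(cam,z['im'],z['d'])
    im=z['im']; red=masks(im)[1]; 
    q=tolane(onplane(cam,red,.020)); k=(abs(q[:,0]+.17)<.02)&(abs(q[:,1])<.05); print(cam,'stop',k.sum(),(q[k].mean(0)*1e3).round(1) if k.sum() else '')
E
```

```text
top rail 1 408 slope deg -1.13 y0 42.0 mm x -166 172
top rail -1 103 slope deg -1.33 y0 -38.6 mm x -169 14
top top 439 lane rect (array([84.1, -1.2]), array([ 67.3, 159.1]), 89.6) x 5.0 164.0 y -35.0 33.0
top top 149 lane rect (array([122.1,  -1.3]), array([52. , 40.1]), 4.1) x 95.0 148.0 y -20.0 20.0
top top 110 lane rect (array([42.9, 10.2]), array([25. , 48.6]), 78.7) x 18.0 69.0 y -2.0 23.0
top top 196 lane rect (array([-116.6,    2.6]), array([67.1, 76.7]), 88.1) x -156.0 -78.0 y -32.0 37.0
top stop 16 [-166.2   -7.1]
side rail 1 474 slope deg -1.29 y0 44.4 mm x -170 169
side rail -1 81 slope deg -0.47 y0 -35.3 mm x -173 1
side top 593 lane rect (array([79.7,  7.8]), array([ 79.4, 157.5]), 89.7) x 1.0 159.0 y -32.0 48.0
side top 261 lane rect (array([-120.6,   11.5]), array([78.8, 76.5]), 87.7) x -160.0 -82.0 y -28.0 52.0
side stop 34 [-169.4    2.4]
```

step_arm --motion '[1,268,-237,70,0,1,268,-237,70,0,1,268,-237,70,0,1,268,-237,70,0,1,268,-237,70,0,1,268,-237,70,0,1,268,-237,70,0,1,268,-237,70,0,1,268,-237,70,0,1,368,-557,70,0.108,1,368,-557,70,0.108,1,368,-557,70,0.108]'

```text
time: 2.2
tcp_pos: [0.4576, 0.2996, 0.3015]
tcp_rot: [0.059, 0.998, 0.0, 0.0]
force: [0.7, -0.1, -0.7]
finger_gap: 0.0856
gripper_force: 0.0
```

step_arm --motion '[1,70,-220,0,0.05,1,70,-220,0,0.05,1,70,-220,0,0.05,1,70,-220,0,0.05,1,70,-220,0,0.05,1,70,-220,0,0.05,1,0,-440,0,0.05,1,0,-440,0,0.05,1,0,-440,0,0.05,1,0,-440,0,0.05,1,0,-440,0,0.05,1,0,-440,0,0.05]'

```text
time: 3.2
tcp_pos: [0.4549, -0.1435, 0.3018]
tcp_rot: [0.037, 0.999, -0.0, 0.0]
force: [0.5, 0.3, 0.7]
finger_gap: 0.0854
gripper_force: 0.0
```

step_arm --motion '[1,-30,-64,-100,-0.05,1,-30,-64,-150,-0.05,1,-30,-64,-150,-0.05,1,-30,-64,-150,-0.05,1,-30,-64,-150,-0.05,1,-30,-64,-150,-0.05]'

```text
time: 3.7
tcp_pos: [0.4256, -0.2028, 0.1504]
tcp_rot: [0.061, 0.998, 0.0, -0.002]
force: [0.3, -0.7, 0.9]
finger_gap: 0.0852
gripper_force: 0.0
```

```bash
sed -i 's/^L0=.*/L0=np.array([.5205,-.217]); LA=np.deg2rad(-6.3)/' h.py
cat >> h.py <<'E'
def tcp():
    s=env.sense(); r=s['tcp_rot']; a=2*np.rad2deg(np.arctan2(r[1],r[0]))-90
    print('t %.2f'%s['time'],'tcp',(s['tcp_pos']*1e3).round(1),'closing deg %.1f'%((a+180)%360-180),'gap %.4f gf %.1f'%(s['finger_gap'],s['gripper_force']),'j',np.round(s['joints'],2),'lane',(tolane(s['tcp_pos'])*1e3).round(1))
E
python3 -c "
from h import *
tcp()
im,d=snap('side','side1.png'); lanelook('side',im,d)"
```

```text
t 3.70 tcp [ 425.6 -202.8  150.4] closing deg 83.1 gap 0.0852 gf 0.0 j [-0.14  0.27  0.53  2.13 -0.19  0.78  1.96] lane [-95.9   3.7]
side rail 1 329 slope deg -0.33 y0 42.3 mm x -98 168
side rail -1 91 slope deg -0.16 y0 -37.5 mm x -173 3
side top 4262 lane rect (array([ -34. , -829.2]), array([1439.9,  228.5]), 86.8) x -188.0 82.0 y -1542.0 -105.0
side top 81 lane rect (array([-132.5, -802.5]), array([172.5,  27.4]), 63.0) x -182.0 -105.0 y -874.0 -720.0
side top 595 lane rect (array([79.2,  8. ]), array([157.7,  81.1]), 0.7) x 0.0 158.0 y -33.0 48.0
side top 269 lane rect (array([-121. ,    7.8]), array([79.6, 76.5]), 88.8) x -160.0 -82.0 y -32.0 48.0
```

View pics/side1.png

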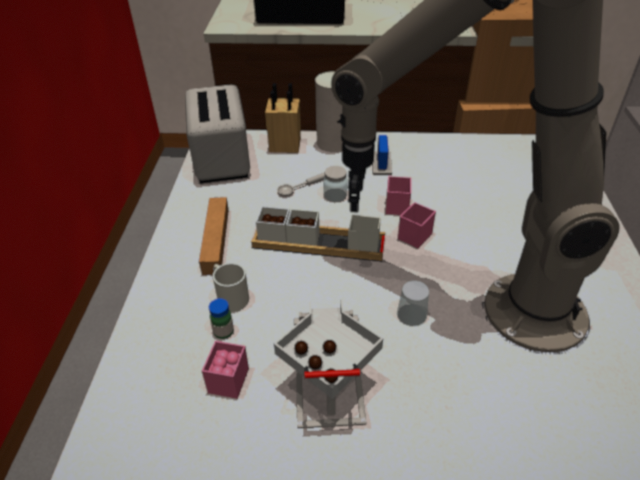

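The gripper is above the front caddy, about (355,200), with closing axis across its width. Next it goes down and grips.

step_arm --motion '[1,0,-3,-40,0,1,0,-3,-80,0,1,0,-3,-105,0,1,0,-3,-105,0,0,0,-3,-105,0,0,0,-3,-105,0,0,0,-3,-105,0,0,0,-3,-105,0,0,0,-3,-105,0,0,0,-3,-105,0]'

```text
time: 4.58
tcp_pos: [0.4302, -0.2062, 0.0492]
tcp_rot: [0.059, 0.998, -0.0, 0.003]
force: [0.4, 1.2, 10.1]
finger_gap: 0.065
gripper_force: 67.3
```

```bash
python3 -c "
from h import *
tcp()"
```

```text
t 4.58 tcp [ 430.2 -206.2   49.2] closing deg 83.2 gap 0.0650 gf 67.3 j [-0.03  0.46  0.42  2.19 -0.36  0.55  2.12] lane [-90.9   0.9]
```

step_arm --motion '[0,0,0,30,0,0,0,0,60,0,0,0,0,95,0,0,0,40,95,-0.12,0,15,75,95,-0.24,0,30,110,95,-0.36,0,45,140,95,-0.48,0,60,155,95,-0.6,0,75,155,95,-0.72,0,75,155,95,-0.84,0,75,155,95,-0.96,0,75,155,95,-1.08]'

```text
time: 5.58
tcp_pos: [0.5028, -0.05, 0.1429]
tcp_rot: [0.566, 0.825, 0.001, 0.001]
force: [0.1, 0.3, -1.7]
finger_gap: 0.0652
gripper_force: 67.5
```

step_arm --motion '[0,0,0,0,-0.12,0,0,0,0,-0.24,0,0,0,0,-0.27,0,0,0,0,-0.27,0,0,0,0,-0.27]'

```text
time: 6.0
tcp_pos: [0.5023, -0.0503, 0.142]
tcp_rot: [0.668, 0.744, 0.001, 0.0]
force: [0.3, -0.2, -1.0]
finger_gap: 0.0651
gripper_force: 67.5
```

```bash
python3 -c "
from h import *
tcp()
im,d=snap('side','side2.png'); im,d=snap('top','top2.png'); np.savez('pics/top2.npz',im=im,d=d)
P=cloud('top',d); q=P[(abs(P[...,0]-.5)<.1)&(abs(P[...,1]+.05)<.1)&(P[...,2]>.1)&(P[...,2]<.2)]; print(rect(q))
a=cv2.imread('pics/side2.png')[150:390,200:500]; b=cv2.imread('pics/top2.png')[160:340,220:420]
cv2.imwrite('pics/c2.png',np.hstack([cv2.resize(a,(400,320)),cv2.resize(b,(356,320))]))"
```

```text
t 6.00 tcp [502.3 -50.3 142. ] closing deg 6.2 gap 0.0651 gf 67.5 j [-0.67  0.41  0.81  2.08 -0.4   0.81  0.49] lane [-36.4 163.7]
(array([461.3, -62.9]), array([25.8, 16.6]), 58.6)
```

View pics/c2.png

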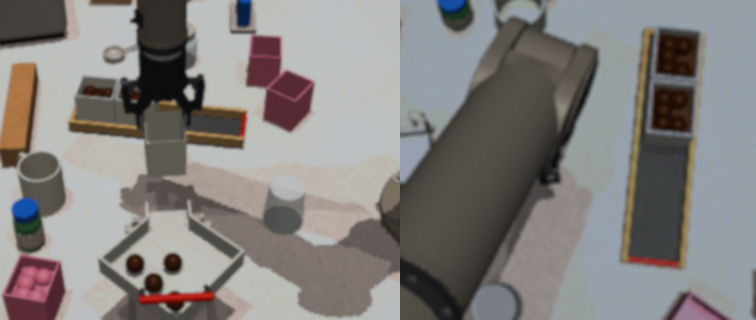

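The side crop shows the caddy held level, hanging at (165,145), and the lane's front is now clear. Next I'll lower it and slide it in.

step_arm --motion '[0,3,0,-40,0,0,3,0,-75,0,0,3,0,-91,0,0,3,0,-91,0,0,1,25,-91,0,0,-1,50,-91,0,0,-3,75,-91,0,0,-5,90,-91,0,0,-7,100,-91,0,0,-8,109,-91,0,0,-8,109,-91,0,0,-8,109,-91,0]'

```text
time: 7.1
tcp_pos: [0.4944, 0.058, 0.0508]
tcp_rot: [0.669, 0.743, 0.0, 0.0]
force: [0.1, -0.7, -1.1]
finger_gap: 0.0651
gripper_force: 67.4
```

```bash
python3 -c "
from h import *
tcp()
im,d=snap('side','side3.png'); cv2.imwrite('pics/c3.png',cv2.resize(cv2.imread('pics/side3.png')[180:440,230:470],(600,600),interpolation=cv2.INTER_CUBIC))"
```

```text
t 7.10 tcp [494.4  58.   50.8] closing deg 6.0 gap 0.0651 gf 67.4 j [-0.77  0.55  0.67  2.15 -0.58  0.63  0.42] lane [-56.1 270.5]
```

View pics/c3.png

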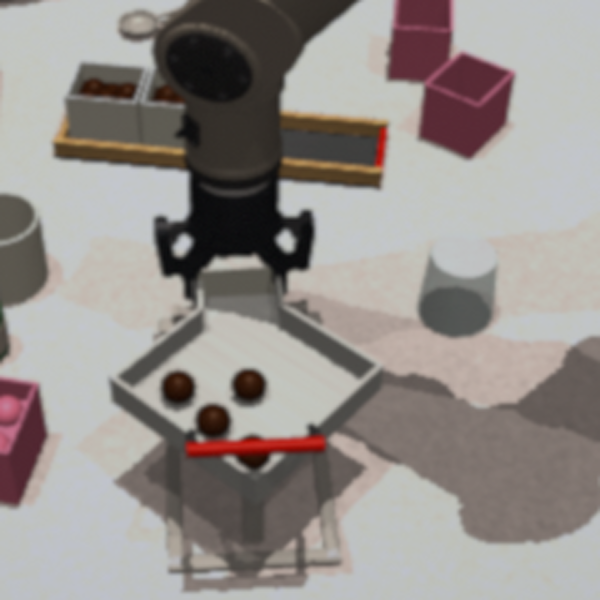

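The caddy is in under the spout, about (240,285) in the crop, with nothing touching. Next I'll set it down, open and back out.

step_arm --motion '[0,0,0,-3,0,0,0,0,-5,0,0,0,0,-6,0,0,0,0,-6,0,1,0,0,-6,0,1,0,0,-6,0,1,0,0,-6,0,1,0,0,-6,0]'

```text
time: 7.82
tcp_pos: [0.494, 0.0581, 0.0441]
tcp_rot: [0.67, 0.743, -0.0, 0.0]
force: [-1.0, -0.4, -0.6]
finger_gap: 0.0853
gripper_force: 0.0
```

step_arm --motion '[1,2,-20,0,0,1,5,-50,0,0,1,9,-90,0,0,1,12,-120,20,0,1,12,-140,60,0,1,12,-150,100,0,1,12,-150,130,0,1,12,-150,130,0]'

```text
time: 8.48
tcp_pos: [0.5093, -0.0943, 0.1798]
tcp_rot: [0.671, 0.742, 0.003, 0.003]
force: [0.9, -0.2, -0.8]
finger_gap: 0.0854
gripper_force: 0.0
```

```bash
cat >> h.py <<'E'
M=np.array([.4918,.0835]); SA=np.deg2rad(5.8)
def matlook():
    im,d=env.get_image('top'); P=cloud('top',d); t=tolane(P,M,SA)
    k=(abs(t[...,0])<.06)&(t[...,1]<.06)&(t[...,1]>-.09)&(P[...,2]>.06)&(P[...,2]<.093)
    q=tolane(onplane('top',k,.08),M,SA); print('caddy in stand',k.sum(),rect(q),(q.min(0)*1e3).round(),(q.max(0)*1e3).round()); return im,d
E
python3 -c "
from h import *
tcp()
im,d=matlook(); cv2.imwrite('pics/top4.png',cv2.resize(im[180:340,130:330,::-1],(750,600),interpolation=cv2.INTER_CUBIC))
"
```

```text
t 8.48 tcp [509.3 -94.3 179.8] closing deg 5.8 gap 0.0854 gf 0.0 j [-0.62  0.37  0.85  2.03 -0.36  0.89  0.53] lane [-24.6 120.8]
caddy in stand 109 (array([10.7,  0.3]), array([116. ,  80.4]), 9.3) [-53. -37.] [61. 49.]
```

View pics/top4.png

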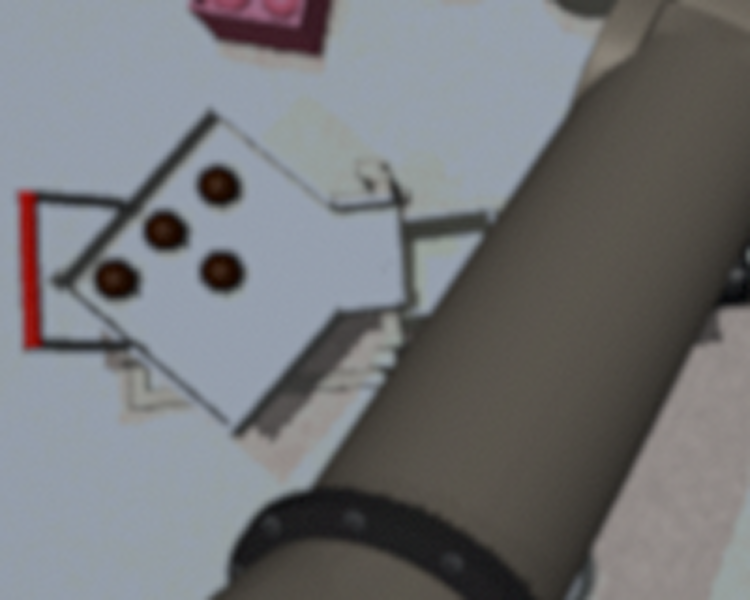

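step_arm --motion '[1,20,-30,0,0.12,1,40,-60,0,0.24,1,60,-90,0,0.36,1,68,-129,0,0.48,1,68,-129,0,0.6,1,68,-129,0,0.72,1,68,-129,0,0.84,1,68,-129,0,0.96,1,68,-129,0,1.08,1,68,-129,-30,1.2,1,68,-129,-30,1.32,1,68,-129,-30,1.36]'

```text
time: 9.53
tcp_pos: [0.5721, -0.2193, 0.141]
tcp_rot: [0.05, 0.999, 0.001, -0.003]
force: [0.4, -0.4, -0.7]
finger_gap: 0.0853
gripper_force: 0.0
```

```bash
python3 -c "
from h import *
tcp()
im,d=matlook()
lanelook('side',*snap('side'))
"
```

```text
t 9.53 tcp [ 572.1 -219.3  141. ] closing deg 84.3 gap 0.0853 gf 0.0 j [-0.05  0.5   0.43  1.81 -0.26  0.89  1.97] lane [51.5  3.4]
caddy in stand 199 (array([3. , 3.4]), array([114.7,  82.8]), 2.3) [-55. -38.] [59. 47.]
side rail 1 253 slope deg -0.45 y0 42.0 mm x -172 169
side rail -1 164 slope deg -0.14 y0 -37.3 mm x -172 22
side top 4778 lane rect (array([ 190., -647.]), array([ 264.4, 1428.9]), 6.7) x -17.0 340.0 y -1372.0 50.0
side top 94 lane rect (array([ 121.4, -757.6]), array([161.7,  38.3]), 63.3) x 70.0 144.0 y -822.0 -677.0
```

step_arm --motion '[1,3,-3,-30,0,1,3,-3,-65,0,1,3,-3,-92,0,1,3,-3,-92,0,0,3,-3,-92,0,0,3,-3,-92,0,0,3,-3,-92,0,0,3,-3,-92,0,0,3,-3,-92,0,0,3,-3,-92,0]'

```text
time: 10.47
tcp_pos: [0.5783, -0.2238, 0.0537]
tcp_rot: [0.053, 0.999, -0.0, 0.001]
force: [0.4, 0.2, 3.4]
finger_gap: 0.0649
gripper_force: 67.4
```

```bash
python3 -c "
from h import *
tcp()
im,d=snap('top','top5.png'); lanelook('top',im,d); cv2.imwrite('pics/c5.png',cv2.resize(im[150:320,220:420,::-1],(700,595),interpolation=cv2.INTER_CUBIC))"
```

```text
t 10.47 tcp [ 578.3 -223.8   53.7] closing deg 83.9 gap 0.0649 gf 67.4 j [-0.    0.63  0.37  1.84 -0.33  0.73  2.01] lane [58.2 -0.4]
top rail 1 58 slope deg 0.05 y0 40.5 mm x -169 173
top rail -1 212 slope deg -0.41 y0 -41.0 mm x -166 17
top top 4035 lane rect (array([64.2,  1.6]), array([134.6, 350.2]), 68.4) x -119.0 246.0 y -117.0 35.0
```

View pics/c5.png

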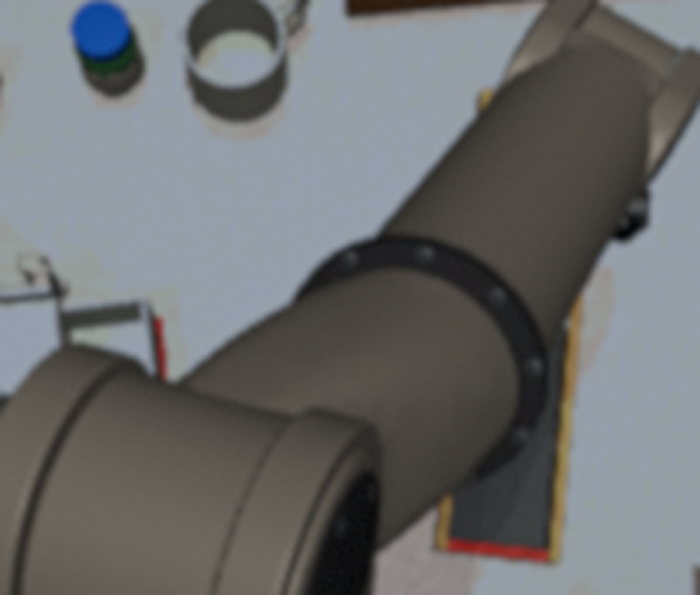

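step_arm --motion '[0,0,0,4,0,0,-20,2,4,0,0,-45,5,4,0,0,-70,8,4,0,0,-95,10,4,0,0,-120,13,4,0,0,-140,15,4,0,0,-155,17,4,0,0,-165,18,4,0,0,-165,18,4,0,0,-165,18,2,0,0,-165,18,0,0]'

```text
time: 11.52
tcp_pos: [0.422, -0.2067, 0.0565]
tcp_rot: [0.053, 0.999, -0.001, 0.009]
force: [16.1, 5.6, 29.2]
finger_gap: 0.0647
gripper_force: 71.2
```

```bash
python3 -c "
from h import *
tcp(); print(env.sense()['force'])
im,d=snap('side','side6.png'); lanelook('side',im,d); lanelook('top',*snap('top'))
cv2.imwrite('pics/c6.png',cv2.resize(im[180:300,220:420,::-1],(800,480),interpolation=cv2.INTER_CUBIC))"
```

```text
t 11.52 tcp [ 422.  -206.7   56.5] closing deg 83.9 gap 0.0647 gf 71.2 j [ 0.01  0.43  0.38  2.21 -0.31  0.54  2.09] lane [-99.   -0.6]
[16.09506106  5.61717366 29.23327399]
side rail 1 281 slope deg -0.57 y0 43.5 mm x -143 168
side rail -1 158 slope deg -0.11 y0 -37.4 mm x -171 81
side top 4499 lane rect (array([ -81.7, -614.5]), array([1348.6,  211.9]), 88.3) x -189.0 27.0 y -1287.0 61.0
side top 297 lane rect (array([118.3,   7.7]), array([79.2, 79.3]), 0.2) x 79.0 158.0 y -32.0 47.0
top rail 1 248 slope deg -0.31 y0 40.1 mm x -31 172
top rail -1 65 slope deg 0.48 y0 -41.2 mm x 37 96
top top 218 lane rect (array([123.3,  -1.6]), array([66.7, 79.9]), 89.7) x 83.0 163.0 y -35.0 32.0
top top 147 lane rect (array([132.3,   5.3]), array([31. , 51.1]), 47.9) x 110.0 149.0 y -22.0 22.0
top top 3032 lane rect (array([-68.1, -31.8]), array([136.9, 166.5]), 64.6) x -152.0 29.0 y -120.0 41.0
```

View pics/c6.png

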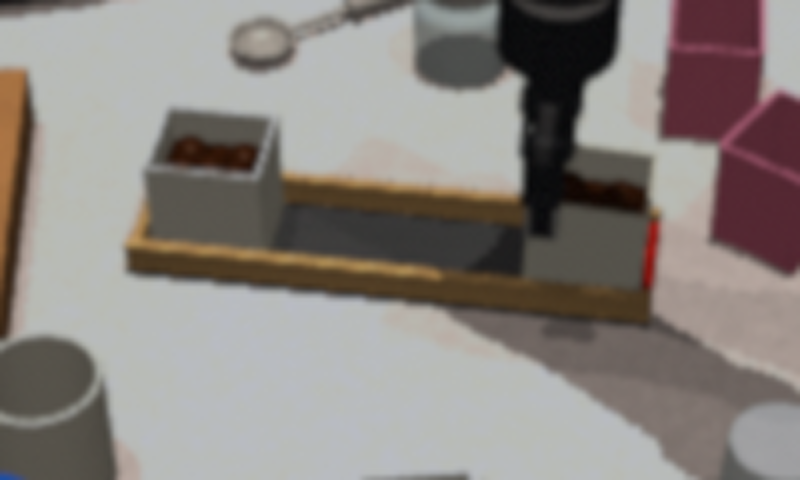

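Full_a is up against the red stop, right side about (650,255), pressed by 16 N. I'll ease back before releasing it.

step_arm --motion '[0,5,0,0,0,0,10,-1,0,0,0,11,-1,-1,0,0,11,-1,-1,0]'

```text
time: 11.95
tcp_pos: [0.4256, -0.2068, 0.0532]
tcp_rot: [0.053, 0.999, 0.0, 0.002]
force: [1.4, 2.6, 15.7]
finger_gap: 0.0649
gripper_force: 69.6
```

```bash
python3 -c "
from h import *
tcp()"
```

```text
t 11.95 tcp [ 425.6 -206.8   53.2] closing deg 83.9 gap 0.0649 gf 69.6 j [ 0.01  0.44  0.38  2.19 -0.31  0.55  2.08] lane [-95.5  -0.2]
```

step_arm --motion '[1,0,0,0,0,1,0,0,0,0,1,0,0,0,0,1,0,0,40,0,1,0,0,80,0,1,40,-4,95,0,1,80,-9,95,0,1,120,-13,95,0,1,160,-18,95,0,1,200,-22,95,0,1,224,-25,95,0,1,224,-25,95,0]'

```text
time: 12.95
tcp_pos: [0.6518, -0.2305, 0.1454]
tcp_rot: [0.052, 0.999, -0.0, 0.001]
force: [0.2, 0.8, -0.2]
finger_gap: 0.0855
gripper_force: 0.0
```

```bash
python3 -c "
from h import *
tcp()
lanelook('top',*snap('top')); lanelook('side',*snap('side'))"
```

```text
t 12.95 tcp [ 651.8 -230.5  145.4] closing deg 84.1 gap 0.0855 gf 0.0 j [-0.04  0.62  0.43  1.61 -0.29  0.98  1.95] lane [132.   1.]
top rail 1 107 slope deg -0.14 y0 40.4 mm x -169 -83
top rail -1 248 slope deg -0.06 y0 -40.9 mm x -167 102
top top 5388 lane rect (array([176.8,  -7.6]), array([151.4, 461.8]), 72.5) x -60.0 415.0 y -141.0 26.0
top top 194 lane rect (array([-123.1,    1.1]), array([66.8, 77.1]), 89.7) x -162.0 -84.0 y -32.0 35.0
top top 154 lane rect (array([-116.,    3.]), array([40.9, 37.6]), 84.9) x -134.0 -97.0 y -18.0 24.0
side rail 1 278 slope deg -0.22 y0 42.3 mm x -172 169
side rail -1 169 slope deg -0.22 y0 -37.3 mm x -172 82
side top 4402 lane rect (array([ 322. , -674.5]), array([ 275.1, 1308.5]), 8.0) x 145.0 482.0 y -1342.0 -38.0
side top 293 lane rect (array([118.5,   7.5]), array([79.2, 78.5]), 89.5) x 79.0 158.0 y -32.0 47.0
side top 299 lane rect (array([-127.2,   10.9]), array([80.9, 76.2]), 89.4) x -165.0 -89.0 y -30.0 51.0
```

step_arm --motion '[1,0,-1,-30,0,1,0,-1,-65,0,1,0,-1,-93,0,1,0,-1,-93,0,0,0,-1,-93,0,0,0,-1,-93,0,0,0,-1,-93,0,0,0,-1,-93,0,0,0,-1,-93,0,0,0,-1,-90,0,0,0,-1,-88,0]'

```text
time: 13.97
tcp_pos: [0.647, -0.2324, 0.0587]
tcp_rot: [0.053, 0.999, 0.0, 0.0]
force: [-0.7, 0.4, -3.0]
finger_gap: 0.0646
gripper_force: 67.8
```

step_arm --motion '[0,-20,2,0,0,0,-45,5,0,0,0,-70,8,0,0,0,-95,10,0,0,0,-120,13,0,0,0,-140,15,0,0,0,-155,17,0,0,0,-162,18,0,0,0,-162,18,0,0,0,-162,18,-3,0,0,-162,18,-5,0,0,-162,18,-5,0]'

```text
time: 14.97
tcp_pos: [0.4868, -0.2148, 0.0551]
tcp_rot: [0.053, 0.999, 0.0, 0.001]
force: [-7.2, 1.4, 20.9]
finger_gap: 0.065
gripper_force: 70.9
```

```bash
python3 -c "
from h import *
tcp()
lanelook('side',*snap('side'))"
```

```text
t 14.97 tcp [ 486.8 -214.8   55.1] closing deg 83.9 gap 0.0650 gf 70.9 j [-0.    0.52  0.39  2.05 -0.32  0.63  2.06] lane [-33.7  -1.6]
side rail 1 253 slope deg 0.37 y0 42.7 mm x -172 169
side rail -1 165 slope deg 0.01 y0 -37.5 mm x -172 168
side top 4333 lane rect (array([  15.7, -514.8]), array([1145.1,  234.8]), 87.7) x -110.0 133.0 y -1087.0 60.0
side top 295 lane rect (array([-127.1,   10.2]), array([79.5, 76. ]), 89.4) x -165.0 -89.0 y -30.0 50.0
```

step_arm --motion '[0,-4,0,1,0,0,-4,0,1,0,1,-4,0,1,0,1,-4,0,1,0,1,-4,0,1,0,1,-4,0,30,0,1,-4,0,70,0,1,-4,0,110,0,1,-4,40,150,0,1,-4,80,170,0,1,-4,120,200,0,1,-4,150,200,0]'

```text
time: 16.02
tcp_pos: [0.482, -0.0754, 0.253]
tcp_rot: [0.055, 0.998, -0.0, 0.002]
force: [1.7, 0.4, 0.3]
finger_gap: 0.0851
gripper_force: 0.0
```

```bash
python3 -c "
from h import *
tcp()
im,d=snap('side'); lanelook('side',im,d); lanelook('top',*snap('top'))
cv2.imwrite('pics/c7.png',im[150:450,160:560,::-1])"
```

```text
t 16.02 tcp [482.  -75.4 253. ] closing deg 83.7 gap 0.0851 gf 0.0 j [-0.38  0.14  0.45  1.99 -0.07  1.02  1.57] lane [-53.8 136.5]
side rail 1 439 slope deg 0.30 y0 42.9 mm x -171 167
side rail -1 168 slope deg -0.03 y0 -37.4 mm x -172 168
side top 302 lane rect (array([-44.9,   8. ]), array([76.7, 79.5]), 0.2) x -83.0 -7.0 y -32.0 48.0
side top 304 lane rect (array([-127.1,   10.7]), array([80.5, 76.1]), 89.4) x -165.0 -89.0 y -30.0 51.0
top rail 1 417 slope deg -0.26 y0 40.0 mm x -167 171
top rail -1 234 slope deg 0.31 y0 -40.8 mm x -167 172
top top 213 lane rect (array([-40.5,  -1.1]), array([78.1, 66.8]), 0.2) x -80.0 -1.0 y -35.0 32.0
top top 153 lane rect (array([-29.1,   4.4]), array([33.7, 49.6]), 45.4) x -54.0 -13.0 y -21.0 22.0
top top 197 lane rect (array([-123.,    1.]), array([66.8, 76.9]), 89.6) x -161.0 -84.0 y -32.0 35.0
top top 151 lane rect (array([-113.4,    8. ]), array([37.1, 49.8]), 47.7) x -143.0 -97.0 y -19.0 24.0
```

View pics/c7.png

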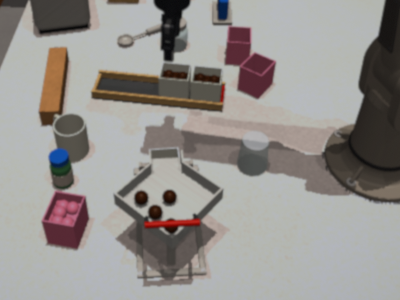

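Both full caddies sit at the front close together ((207,80) and (175,78) in the crop), and the balls are still in the tray. Next is the bar.

step_arm --motion '[0.6,-4,40,10,0,0.6,-6,80,10,0.05,0.6,-8,120,10,0.1,0.6,-10,160,10,0.15,0.6,-12,200,10,0.21,0.6,-13,240,10,0.21,0.6,-14,280,10,0.21,0.6,-14,320,10,0.21,0.6,-14,360,10,0.21,0.6,-14,391,10,0.21,0.6,-14,391,10,0.21,0.6,-14,391,10,0.21]'

```text
time: 17.12
tcp_pos: [0.4664, 0.3172, 0.259]
tcp_rot: [-0.053, 0.999, -0.0, -0.001]
force: [0.2, -0.6, 0.7]
finger_gap: 0.0512
gripper_force: 0.0
```

```bash
python3 -c "
from h import *
tcp()
im,d=matlook(); cv2.imwrite('pics/c8.png',cv2.resize(im[180:340,130:330,::-1],(750,600),interpolation=cv2.INTER_CUBIC))
red=masks(im)[1]; P=cloud('top',d); red&=(P[...,1]>.0)&(P[...,2]<.03); red[:, :200]=0; t=tolane(onplane('top',red,.001),M,SA)*1e3; print(red.sum(),t.min(0),t.max(0))"
```

```text
t 17.12 tcp [466.4 317.2 259. ] closing deg 96.1 gap 0.0512 gf 0.0 j [-0.84  0.27  0.16  1.8  -0.05  1.08  1.02] lane [-112.3  525. ]
caddy in stand 204 (array([7.9, 0.5]), array([120.7,  80.2]), 8.7) [-58. -38.] [61. 49.]Traceback (most recent call last):
  File "<string>", line 5, in <module>
    red=masks(im)[1]; P=cloud('top',d); red&=(P[...,1]>.0)&(P[...,2]<.03); red[:, :200]=0; t=tolane(onplane('top',red,.001),M,SA)*1e3; print(red.sum(),t.min(0),t.max(0))
                                                                                                                                                       ~~~~~^^^
    return umr_minimum(a, axis, None, out, keepdims, initial, where)
ValueError: zero-size array to reduction operation minimum which has no identity
```

View pics/c8.png

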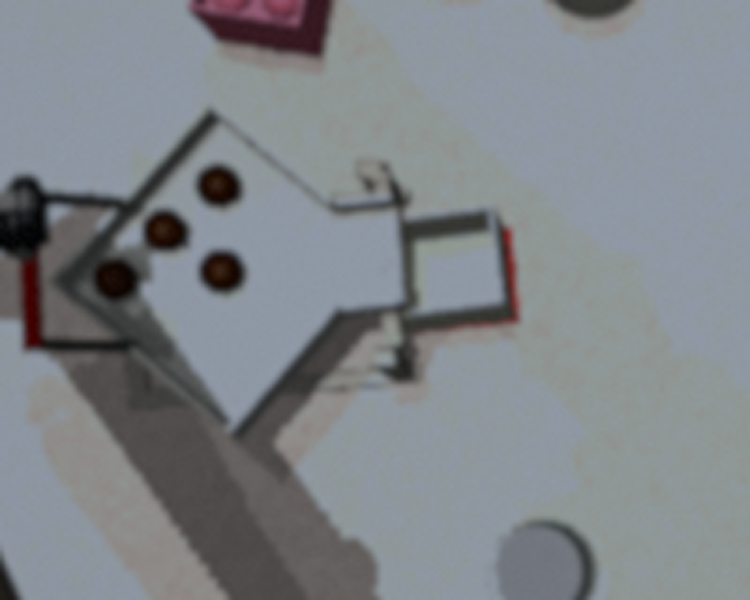

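The caddy stands squarely on the mat, with a thin red strip at its outer end at (510,275). Next I'll lower onto the bar.

step_arm --motion '[0.6,1,-1,-30,0,0.6,1,-1,-60,0,0.6,1,-1,-80,0,0.6,1,-1,-92,0,0.6,1,-1,-92,0,0,1,-1,-92,0,0,1,-1,-92,0,0,1,-1,-92,0,0,1,-1,-92,0,0,1,-1,-92,0,0,1,-1,-92,0]'

```text
time: 18.08
tcp_pos: [0.4689, 0.315, 0.1696]
tcp_rot: [-0.051, 0.999, 0.001, 0.001]
force: [-0.4, -0.3, 7.4]
finger_gap: 0.0103
gripper_force: 58.8
```

```bash
python3 -c "
from h import *
tcp(); p=env.sense()['tcp_pos']; print('stand',tolane(p,M,SA)*1e3)
import math
for t in np.arange(0,.86,.05):
    a=math.asin(92/220); y=220*(math.cos(a+t)-math.cos(a)); z=220*(math.sin(a+t)-math.sin(a)); print('%.2f'%t,round(-y*math.sin(SA)*1,1),round(y*math.cos(SA),1),round(z,1))"
```

```text
t 18.08 tcp [468.9 315.  169.6] closing deg 95.9 gap 0.0103 gf 58.8 j [-0.82  0.36  0.15  1.89 -0.07  0.88  1.04] lane [-109.6  523.2]
stand [  0.65474963 232.66234151]
0.00 -0.0 0.0 0.0
0.05 0.5 -4.8 9.9
0.10 1.0 -10.1 19.5
0.15 1.6 -15.9 28.8
0.20 2.2 -22.1 37.9
0.25 2.9 -28.8 46.6
0.30 3.6 -35.9 54.9
0.35 4.4 -43.4 62.9
0.40 5.2 -51.3 70.6
0.45 6.1 -59.6 77.8
0.50 6.9 -68.2 84.5
0.55 7.8 -77.2 90.9
0.60 8.8 -86.4 96.8
0.65 9.7 -95.9 102.2
0.70 10.7 -105.7 107.1
0.75 11.8 -115.7 111.5
0.80 12.8 -126.0 115.5
0.85 13.9 -136.4 118.9
```

step_arm --motion '[0,0,-2,3,0,0,0,-3,7,0,0,1,-5,10,0,0,1,-7,13,0,0,1,-8,16,0,0,1,-10,19,0,0,1,-12,22,0,0,1,-14,26,0,0,2,-16,29,0,0,2,-18,32,0,0,2,-20,35,0,0,2,-22,38,0]'

```text
time: 19.08
tcp_pos: [0.471, 0.2938, 0.2072]
tcp_rot: [-0.052, 0.999, 0.001, 0.001]
force: [3.5, 5.3, -0.1]
finger_gap: 0.0097
gripper_force: 58.4
```

step_arm --motion '[0,0,-1,2,0,0,0,-2,3,0,0,0,-3,5,0,0,0,-5,6,0,0,0,-6,8,0,0,0,-7,9,0,0,1,-8,10,0,0,1,-9,12,0,0,1,-10,13,0,0,1,-11,14,0,0,1,-13,16,0,0,1,-14,17,0]'

```text
time: 20.08
tcp_pos: [0.4723, 0.2803, 0.2246]
tcp_rot: [-0.052, 0.999, 0.002, 0.002]
force: [5.0, 6.0, 1.6]
finger_gap: 0.0097
gripper_force: 58.5
```

```bash
cat >> h.py <<'E'
def balls(fn=None):
    im,d=snap('side',fn); out=[]
    for cam in('side','top'):
        if cam=='top': env.get_image('top')
        print(cam,[(np.r_[tolane(np.array(r['point']),M,SA),r['point'][2]]*1e3).round().tolist()+[round(r['conf'],2)] for r in env.spot_in(cam,'ball_0') if r['point'][1]>0])
    p=env.sense()['tcp_pos']; s=np.r_[tolane(p,M,SA),p[2]]*1e3; print('stand',s.round(1),'angle',np.arctan2(s[2]+14.4-92,s[1]-34+1.5)-.4314)
    return im,d
E
python3 -c "
from h import *
tcp(); balls()"
```

```text
t 20.08 tcp [472.3 280.3 224.6] closing deg 95.9 gap 0.0097 gf 58.5 j [-0.79  0.27  0.17  1.88 -0.06  0.99  1.08] lane [-102.5  489. ]
side []
top [[-15.0, -21.0, 33.0, 0.47], [-1.0, 22.0, 26.0, 0.38]]
stand [  0.5 197.9 224.6] angle 0.29535820154071935
```

step_arm --motion '[0,0,-1,1,0,0,0,-2,3,0,0,0,-4,4,0,0,1,-5,5,0,0,1,-6,6,0,0,1,-8,8,0,0,1,-9,9,0,0,1,-10,10,0,0,1,-12,11,0,0,2,-13,12,0,0,2,-15,13,0,0,2,-16,15,0]'

```text
time: 21.28
tcp_pos: [0.4738, 0.2659, 0.2401]
tcp_rot: [-0.052, 0.999, 0.003, 0.002]
force: [3.5, 7.6, 2.4]
finger_gap: 0.0095
gripper_force: 58.5
```

step_arm --motion '[0,0,-1,1,0,0,0,-3,2,0,0,0,-4,4,0,0,1,-6,5,0,0,1,-7,6,0,0,1,-9,7,0,0,1,-10,8,0,0,1,-12,9,0,0,1,-13,10,0,0,2,-15,11,0,0,2,-17,12,0,0,2,-19,13,0]'

```text
time: 22.28
tcp_pos: [0.4755, 0.2495, 0.2544]
tcp_rot: [-0.053, 0.999, 0.005, 0.002]
force: [-1.7, 13.1, 11.7]
finger_gap: 0.0095
gripper_force: 59.1
```

```bash
python3 -c "
from h import *
tcp(); im,d=balls(); cv2.imwrite('pics/c9.png',cv2.resize(im[230:430,220:460,::-1],(720,600)))"
```

```text
t 22.28 tcp [475.5 249.5 254.4] closing deg 96.1 gap 0.0095 gf 59.1 j [-0.76  0.22  0.19  1.88 -0.05  1.04  1.13] lane [-95.9 458.8]
side []
top [[-1.0, 18.0, 29.0, 0.58], [12.0, -21.0, 59.0, 0.49]]
stand [  0.6 166.7 254.5] angle 0.49027917758106476
```

View pics/c9.png

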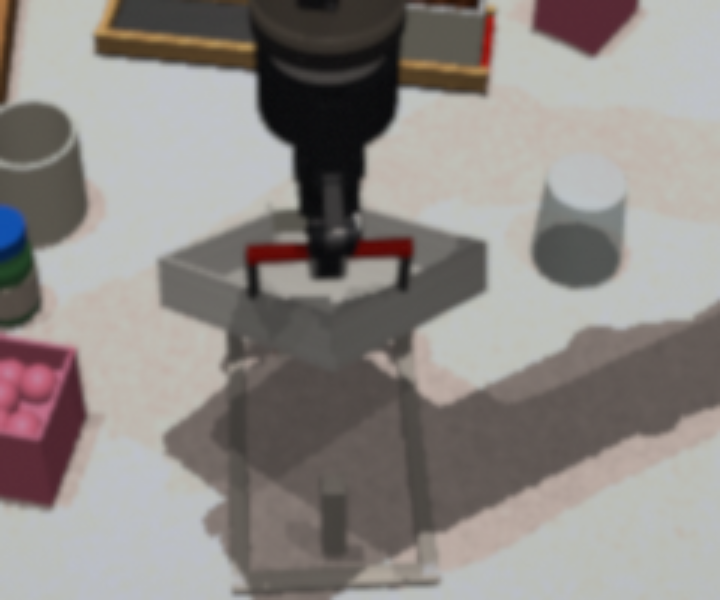

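The side crop shows the tray well tipped and its visible floor empty. The bar is held at (328,250), and the gripper hides part of the view.

step_arm --motion '[0,0,-1,1,0,0,0,-3,2,0,0,0,-4,3,0,0,1,-6,4,0,0,1,-7,5,0,0,1,-9,6,0,0,1,-11,7,0,0,1,-12,8,0,0,1,-14,9,0,0,2,-16,10,0,0,2,-18,11,0,0,2,-20,12,0]'

```text
time: 23.48
tcp_pos: [0.4774, 0.2312, 0.2675]
tcp_rot: [-0.054, 0.999, 0.006, 0.003]
force: [-4.3, 14.8, 17.4]
finger_gap: 0.0093
gripper_force: 59.2
```

```bash
python3 -c "
from h import *
tcp(); balls(); im,d=snap('top'); cv2.imwrite('pics/c10.png',cv2.resize(im[180:340,130:330,::-1],(750,600),interpolation=cv2.INTER_CUBIC))"
```

```text
t 23.48 tcp [477.4 231.2 267.5] closing deg 96.2 gap 0.0093 gf 59.2 j [-0.73  0.2   0.2   1.88 -0.05  1.06  1.16] lane [-92.  440.8]
side []
top [[17.0, -19.0, 56.0, 0.67], [-15.0, -20.0, 31.0, 0.53], [0.0, 15.0, 28.0, 0.49]]
stand [  0.7 147.1 267.6] angle 0.5964893640953133
```

View pics/c10.png

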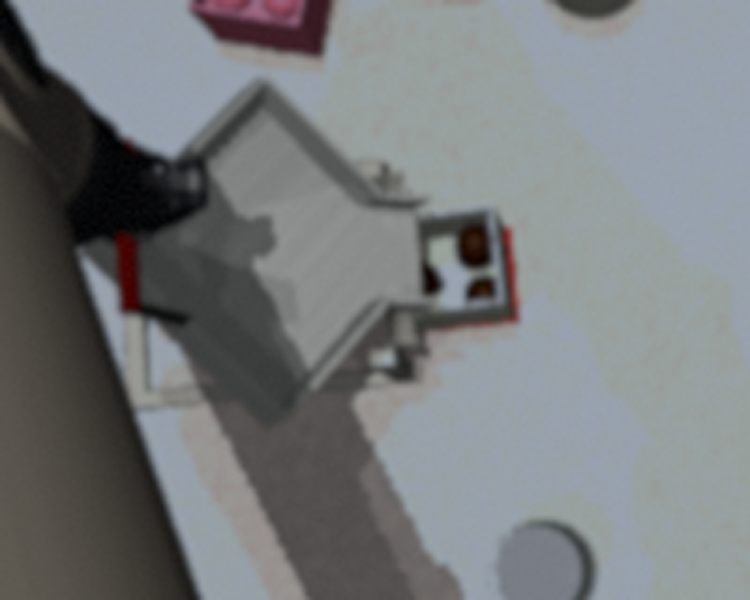

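Three balls are visible in the caddy, one of them stacked high at (474,245), and the visible tray floor is empty. I'll lower the tray along the same arc, then count the balls.

step_arm --motion '[0,0,7,-4,0,0,-1,14,-8,0,0,-2,20,-12,0,0,-2,27,-16,0,0,-3,33,-20,0,0,-4,39,-25,0,0,-5,45,-30,0,0,-6,50,-35,0,0,-6,55,-40,0,0,-6,60,-46,0,0,-7,65,-52,0,0,-7,69,-57,0]'

```text
time: 24.73
tcp_pos: [0.4712, 0.2935, 0.2066]
tcp_rot: [-0.052, 0.999, 0.001, 0.001]
force: [4.0, 3.0, 1.6]
finger_gap: 0.0094
gripper_force: 62.9
```

step_arm --motion '[0,0,3,-5,0,0,0,6,-10,0,0,0,9,-15,0,0,0,12,-20,0,0,-1,15,-25,0,0,-1,18,-30,0,0,-2,20,-34,0,0,-2,22,-38,0,0,-2,22,-38,0,0,-2,22,-38,0]'

```text
time: 25.57
tcp_pos: [0.469, 0.315, 0.1685]
tcp_rot: [-0.051, 0.999, 0.001, 0.001]
force: [4.0, 3.2, 1.9]
finger_gap: 0.0097
gripper_force: 64.7
```

step_arm --motion '[0.3,0,0,0,0,0.5,0,0,0,0,0.5,0,0,0,0,0.5,0,0,0,0,0.5,0,0,30,0,0.5,0,0,70,0,0.5,0,0,100,0,0.5,0,0,100,0]'

```text
time: 26.23
tcp_pos: [0.4706, 0.3161, 0.2744]
tcp_rot: [-0.051, 0.999, 0.003, 0.004]
force: [0.1, -0.0, 0.9]
finger_gap: 0.0429
gripper_force: 0.0
```

```bash
python3 -c "
from h import *
tcp(); im,d=balls()
cv2.imwrite('pics/c11a.png',im[200:440,220:500,::-1]); im,d=snap('top'); P=cloud('top',d); print('bar z',np.median(P[masks(im)[1]&(P[...,1]>.28)],0))
a=im[180:340,130:330,::-1]; b=cv2.imread('pics/c11a.png'); cv2.imwrite('pics/c11.png',np.hstack([cv2.resize(a,(400,320)),cv2.resize(b,(373,320))]))
lanelook('top',im,d)"
```

```text
t 26.23 tcp [470.6 316.1 274.4] closing deg 95.9 gap 0.0429 gf 0.0 j [-0.84  0.25  0.17  1.78 -0.05  1.1   1.02] lane [-108.1  524.4]
side []
top [[-2.0, 24.0, 28.0, 0.66], [-12.0, -21.0, 33.0, 0.56], [12.0, -22.0, 58.0, 0.44]]
stand [ -1.2 231.7 266.9] angle 0.3284562412322065
bar z [nan nan nan]
top rail 1 413 slope deg -0.22 y0 39.9 mm x -167 171
top rail -1 226 slope deg 0.31 y0 -40.8 mm x -166 171
top top 213 lane rect (array([-40.6,  -1.1]), array([78.2, 66.9]), 0.1) x -80.0 -1.0 y -35.0 32.0
top top 105 lane rect (array([-36.2,  10.9]), array([42.3, 22. ]), 5.1) x -58.0 -15.0 y -1.0 22.0
top top 196 lane rect (array([-123. ,    1.1]), array([67., 77.]), 89.5) x -162.0 -84.0 y -32.0 35.0
top top 148 lane rect (array([-119.1,    3.7]), array([40.4, 44.4]), 89.9) x -141.0 -97.0 y -16.0 24.0
  return _methods._mean(a, axis=axis, dtype=dtype,
  ret = um.true_divide(
```

View pics/c11.png

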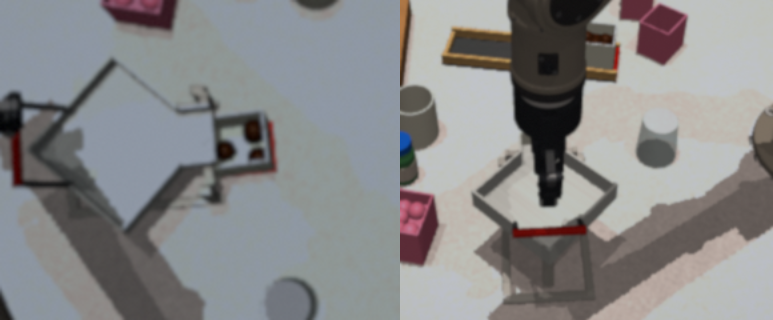

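The tray is level and empty. The caddy shows three balls with the fourth beneath the upper one, and none lie on the counter. Next I'll fetch the caddy.

step_arm --motion '[0.6,4,-40,0,-0.12,0.6,8,-80,0,-0.24,1,12,-120,0,-0.36,1,16,-160,0,-0.48,1,20,-200,0,-0.6,1,24,-240,0,-0.72,1,28,-280,0,-0.84,1,32,-320,0,-0.96,1,35,-366,0,-1.08,1,35,-370,0,-1.2,1,35,-370,0,-1.32,1,35,-370,0,-1.44]'

```text
time: 27.48
tcp_pos: [0.502, -0.057, 0.2668]
tcp_rot: [0.623, 0.782, -0.001, -0.001]
force: [0.6, 0.9, -0.5]
finger_gap: 0.0854
gripper_force: 0.0
```

step_arm --motion '[1,0,0,-40,-0.12,1,0,0,-80,-0.13,1,0,0,-120,-0.13,1,0,0,-130,-0.13,1,0,0,-130,-0.13]'

```text
time: 27.9
tcp_pos: [0.4999, -0.0556, 0.1349]
tcp_rot: [0.669, 0.743, -0.003, -0.003]
force: [0.2, -0.2, 0.4]
finger_gap: 0.0856
gripper_force: 0.0
```

```bash
python3 -c "
from h import *
tcp(); p=env.sense()['tcp_pos']; print(tolane(p,M,SA)*1e3)"
```

```text
t 27.90 tcp [499.9 -55.6 134.9] closing deg 5.9 gap 0.0856 gf 0.0 j [-0.46  0.36  0.54  2.07 -0.26  0.78  0.35] lane [-38.2 158.2]
[  -5.99711037 -139.16502023]
```

step_arm --motion '[1,6,0,-40,0,1,6,0,-75,0,1,6,0,-88,0,1,6,0,-88,0,1,4,25,-88,0,1,1,50,-88,0,1,-1,75,-88,0,1,-3,95,-88,0,1,-5,112,-88,0,1,-5,112,-88,0,1,-5,112,-88,0]'

```text
time: 28.82
tcp_pos: [0.4999, 0.0578, 0.0524]
tcp_rot: [0.669, 0.744, 0.002, 0.001]
force: [0.6, -1.4, -0.0]
finger_gap: 0.0855
gripper_force: 0.0
```

step_arm --motion '[0,0,0,0,0,0,0,0,0,0,0,0,0,0,0,0,0,0,0,0,0,0,0,0,0,0,0,0,0,0]'

```text
time: 29.32
tcp_pos: [0.4988, 0.0554, 0.0517]
tcp_rot: [0.67, 0.742, 0.001, 0.0]
force: [-4.2, 1.0, 14.8]
finger_gap: 0.0654
gripper_force: 62.7
```

```bash
python3 -c "
from h import *
tcp(); p=env.sense()['tcp_pos']; print(tolane(p,M,SA)*1e3); matlook()"
```

```text
t 29.32 tcp [498.8  55.4  51.7] closing deg 5.8 gap 0.0654 gf 62.7 j [-0.6   0.5   0.46  2.13 -0.39  0.59  0.24] lane [-51.5 268.3]
[  4.1133411  -28.69944322]
caddy in stand 17 (array([-31.1, -20.1]), array([39.5, 12.1]), 88.3) [-38. -40.] [-25.  -0.]
```

step_arm --motion '[0,0,0,3,0,0,0,0,4,0,0,1,-10,4,0,0,2,-22,4,0,0,4,-36,4,0,0,5,-50,4,0,0,7,-65,4,0,0,8,-80,4,0,0,10,-95,5,0,0,11,-108,10,0,0,12,-116,25,0,0,12,-120,45,0]'

```text
time: 30.37
tcp_pos: [0.5086, -0.0667, 0.0947]
tcp_rot: [0.671, 0.742, -0.002, -0.001]
force: [0.8, 0.0, -0.6]
finger_gap: 0.0652
gripper_force: 66.7
```

step_arm --motion '[0,0,0,20,0,0,0,0,45,0.05,0,5,-5,60,0.15,0,10,-10,60,0.27,0,15,-15,60,0.39,0,20,-20,60,0.51,0,25,-25,60,0.63,0,30,-30,60,0.75,0,35,-40,60,0.87,0,45,-50,60,0.99,0,55,-65,60,1.11,0,65,-80,60,1.23]'

```text
time: 31.37
tcp_pos: [0.5748, -0.1453, 0.1551]
tcp_rot: [0.116, 0.993, -0.0, -0.0]
force: [0.6, -0.1, -1.6]
finger_gap: 0.0654
gripper_force: 66.6
```

```bash
python3 -c "
from h import *
tcp(); im,d=snap('side','s12.png'); lanelook('side',im,d); lanelook('top',*snap('top'))
cv2.imwrite('pics/c12.png',cv2.resize(im[130:370,200:480,::-1],(700,600)))"
```

```text
t 31.37 tcp [ 574.8 -145.3  155.1] closing deg 76.7 gap 0.0654 gf 66.6 j [-0.07  0.43  0.28  1.84 -0.15  0.88  1.62] lane [46.1 77.2]
side rail 1 399 slope deg 0.34 y0 42.6 mm x -171 168
side rail -1 80 slope deg -0.00 y0 -37.4 mm x -173 169
side top 100 lane rect (array([ 278.5, -915.7]), array([211.1,  24.6]), 73.6) x 238.0 308.0 y -1014.0 -814.0
side top 833 lane rect (array([ 15.9, -44. ]), array([118. , 262.2]), 44.4) x -83.0 75.0 y -179.0 48.0
side top 301 lane rect (array([-127.1,   10.9]), array([80.9, 76.1]), 89.4) x -165.0 -89.0 y -30.0 51.0
top rail -1 227 slope deg 0.28 y0 -40.8 mm x -168 172
top top 1180 lane rect (array([142.8,  -4. ]), array([248.2,  52. ]), 3.4) x 17.0 266.0 y -25.0 29.0
top top 138 lane rect (array([-40.4,  -5.6]), array([77.8, 57.8]), 0.3) x -79.0 -1.0 y -35.0 23.0
top top 110 lane rect (array([-39.7,   9.4]), array([49.6, 19.5]), 5.1) x -64.0 -15.0 y -1.0 19.0
top top 130 lane rect (array([-122.8,   -3.9]), array([57.2, 76.7]), 89.9) x -161.0 -84.0 y -32.0 25.0
top top 158 lane rect (array([-114.8,    8.6]), array([37.3, 51.7]), 50.7) x -146.0 -97.0 y -18.0 23.0
```

View pics/c12.png

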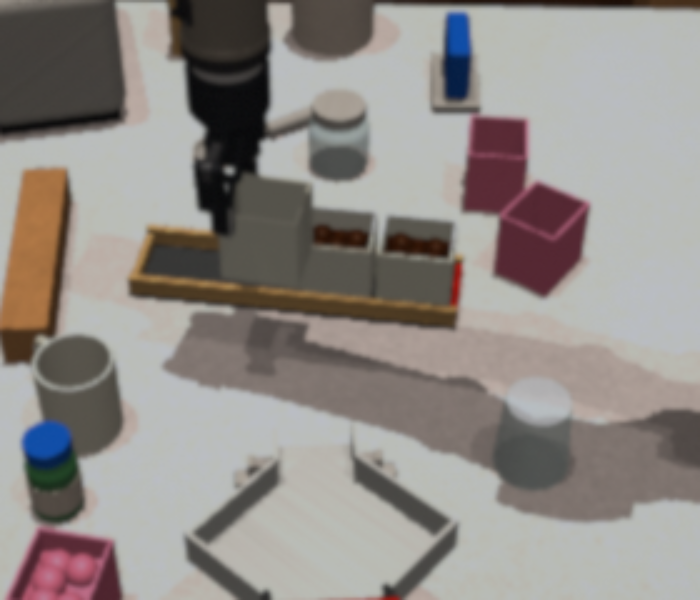

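step_arm --motion '[0,6,-20,0,0.06,0,12,-40,0,0.122,0,17,-60,0,0.122,0,20,-80,0,0.122,0,20,-80,0,0.122,0,20,-80,0,0.122]'

```text
time: 31.97
tcp_pos: [0.5939, -0.2255, 0.1549]
tcp_rot: [0.06, 0.998, -0.0, -0.001]
force: [0.5, 1.4, -1.0]
finger_gap: 0.0651
gripper_force: 67.0
```

```bash
cat > held.py <<'E'
from h import *
tcp(); zt=env.sense()['tcp_pos'][2]; zr=zt-.0512+.0805
for cam in('side','top'):
    im,d=snap(cam,'h_'+cam+'.png'); P=cloud(cam,d); t=tolane(P); h=masks(im)[0]
    k=(t[...,0]>-.01)&(t[...,0]<.12)&(abs(t[...,1])<.06)&(P[...,2]>zr-.01)&(P[...,2]<zr+.008)&(h[...,2]>70)&(h[...,1]<60)
    q=tolane(onplane(cam,k,zr))*1e3; print(cam,k.sum(),rect(q/1e3),np.percentile(q,[1,50,99],axis=0).round(1).tolist() if k.sum() else '')
    # bottom of near face
    k=(t[...,0]>-.01)&(t[...,0]<.12)&(t[...,1]>0)&(t[...,1]<.045)&(P[...,2]>.035)&(P[...,2]<zr)
    if k.sum(): print(' face x',np.percentile(t[k][:,0]*1e3,[1,99]).round(1),'y med',np.median(t[k][:,1])*1e3,'z',np.percentile(P[k][:,2]*1e3,[1,99]).round(1))
E
python3 held.py
```

```text
t 31.97 tcp [ 593.9 -225.5  154.9] closing deg 83.1 gap 0.0651 gf 67.0 j [ 0.07  0.5   0.26  1.74 -0.15  0.92  1.85] lane [73.9 -0.4]
side 162 (array([35.4,  9.2]), array([91.6, 74.1]), 79.4) [[2.4, -35.8], [32.9, 2.0], [66.2, 46.8]]
 face x [-8.9 79. ] y med 31.721520601709628 z [ 61.8 182.1]
top 0 (array([0., 0.]), array([0., 0.]), 0.0)
```

step_arm --motion '[0,4,0,-15,0.01,0,4,0,-35,0.01,0,4,0,-55,0.01,0,4,0,-68,0.01,0,4,0,-68,0.01,0,4,0,-68,0.01]'

```text
time: 32.57
tcp_pos: [0.5986, -0.2227, 0.0861]
tcp_rot: [0.052, 0.999, 0.0, -0.001]
force: [0.1, -0.7, -1.6]
finger_gap: 0.065
gripper_force: 67.0
```

```bash
python3 held.py; python3 -c "
import cv2,numpy as np
a=cv2.imread('pics/h_side.png')[180:290,230:400]; b=cv2.imread('pics/h_top.png')[160:320,310:430]
cv2.imwrite('pics/c13.png',np.hstack([cv2.resize(a,(460,298)),cv2.resize(b,(224,298))]))"
```

```text
t 32.57 tcp [ 598.6 -222.7   86.1] closing deg 84.0 gap 0.0650 gf 67.0 j [ 0.09  0.59  0.23  1.77 -0.18  0.8   1.88] lane [78.2  2.9]
side 165 (array([41.4, 13.9]), array([93.3, 79.5]), 77.5) [[6.9, -33.0], [34.6, 9.5], [85.2, 49.0]]
 face x [-8.9 81.9] y med 34.650121895051996 z [ 35.8 113.8]
top 0 (array([0., 0.]), array([0., 0.]), 0.0)
```

View pics/c13.png

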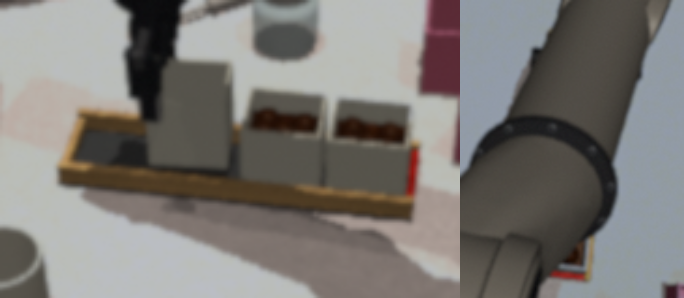

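The side crop shows the caddy above the rails at (190,115), behind full_b with a clear gap. I'll centre it and lower.

step_arm --motion '[0,0,-4,0,-0.005,0,0,-4,0,-0.005,0,0,-4,-10,-0.005,0,0,-4,-18,-0.005,0,0,-4,-25,-0.005,0,0,-4,-29,-0.005,0,0,-4,-32,-0.005,0,0,-4,-32,-0.005]'

```text
time: 33.33
tcp_pos: [0.5987, -0.2272, 0.056]
tcp_rot: [0.055, 0.998, 0.001, -0.001]
force: [-3.6, 2.5, 11.7]
finger_gap: 0.0652
gripper_force: 68.0
```

```bash
python3 held.py
```

```text
t 33.33 tcp [ 598.7 -227.2   56. ] closing deg 83.7 gap 0.0652 gf 68.0 j [ 0.11  0.63  0.22  1.78 -0.19  0.75  1.89] lane [78.9 -1.5]
side 187 (array([29.1, -1.5]), array([92.6, 80.6]), 89.2) [[-10.7, -40.6], [26.8, 3.2], [68.1, 42.7]]
 face x [-9.1 84.5] y med 30.42997472293136 z [35.9 84.7]
top 0 (array([0., 0.]), array([0., 0.]), 0.0)
```

step_arm --motion '[0,-2,0,1,0,0,-4,0,1,0,0,-7,1,1,0,0,-8,1,1,0,0,-8,1,0,0,1,-8,1,0,0,1,-8,1,0,0,1,-8,1,0,0,1,-8,1,0,0,1,-8,1,30,0,1,-8,1,70,0,1,-8,1,110,0]'

```text
time: 34.43
tcp_pos: [0.5898, -0.2262, 0.1651]
tcp_rot: [0.055, 0.998, 0.0, -0.002]
force: [0.9, 0.6, -0.4]
finger_gap: 0.0851
gripper_force: 0.0
```

step_arm --motion '[1,0,30,40,0,1,0,70,60,0,1,-10,110,60,0,1,-20,150,60,0,1,-30,190,60,0,1,-30,230,60,0,1,-30,270,60,0,1,-30,270,60,0]'

```text
time: 35.1
tcp_pos: [0.5602, 0.0534, 0.225]
tcp_rot: [0.049, 0.999, 0.002, -0.0]
force: [-0.2, 1.5, -0.3]
finger_gap: 0.0855
gripper_force: 0.0
```

```bash
python3 -c "
from h import *
tcp(); ims=[]
for cam in('side','top'):
    im,d=snap(cam); lanelook(cam,im,d); ims.append(im[:,:,::-1])
    print(cam,[(np.r_[tolane(np.array(r['point'])),r['point'][2]]*1e3).round().tolist()+[round(r['conf'],2)] for r in env.spot_in(cam,'ball_0')])
cv2.imwrite('pics/c14.png',np.hstack([cv2.resize(ims[0][180:440,220:500],(420,390)),cv2.resize(ims[1][160:330,300:430],(298,390))]))"
```

```text
t 35.10 tcp [560.2  53.4 225. ] closing deg 84.4 gap 0.0855 gf 0.0 j [-0.35  0.3   0.18  1.85 -0.07  1.    1.33] lane [  9.8 273.2]
side rail 1 429 slope deg 0.03 y0 42.4 mm x -171 168
side rail -1 55 slope deg -0.05 y0 -37.6 mm x -173 169
side top 149 lane rect (array([21.2,  4.9]), array([45. , 80.1]), 8.2) x -2.0 49.0 y -34.0 47.0
side top 306 lane rect (array([-45.1,   7.4]), array([78.3, 76.8]), 90.0) x -83.0 -7.0 y -32.0 47.0
side top 296 lane rect (array([-127.1,   10. ]), array([79.1, 76.1]), 89.4) x -165.0 -89.0 y -30.0 50.0
side [[24.0, 39.0, 13.0, 0.71]]
top rail 1 414 slope deg -0.24 y0 39.9 mm x -167 171
top rail -1 142 slope deg 0.30 y0 -40.8 mm x -168 172
top top 218 lane rect (array([43.2, -1.8]), array([78.9, 66.6]), 4.7) x 3.0 84.0 y -38.0 32.0
top top 210 lane rect (array([-40.3,  -0.9]), array([77.7, 67.3]), 0.2) x -79.0 -1.0 y -35.0 33.0
top top 107 lane rect (array([-39.8,  10.6]), array([49.7, 22. ]), 5.1) x -65.0 -15.0 y -1.0 22.0
top top 192 lane rect (array([-122.9,    1.1]), array([66.8, 76.7]), 89.7) x -161.0 -84.0 y -32.0 34.0
top top 157 lane rect (array([-116.6,    8.4]), array([36.3, 57.3]), 53.3) x -148.0 -96.0 y -18.0 23.0
top [[50.0, -17.0, 38.0, 0.55]]
```

View pics/c14.png

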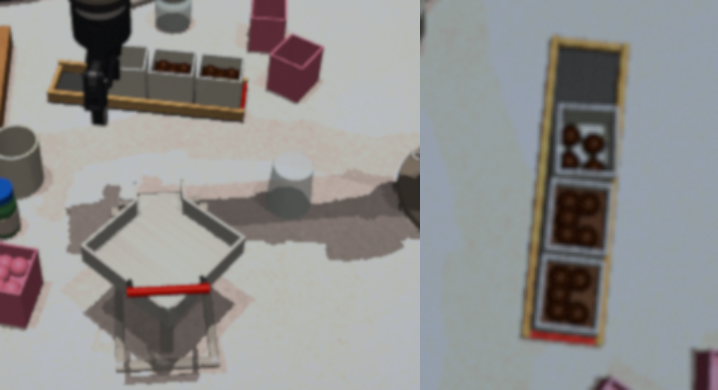

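All four balls show in the refilled caddy, which stands close behind full_b; the tray is level. One last check of the rim height and tilt before signing off.

```bash
python3 -c "
from h import *
acc={}
for i in range(3):
    im,d=snap('top'); P=cloud('top',d); t=tolane(P)
    for n,cx in(('caddy',.042),('b',-.042),('a',-.124)):
        k=(abs(t[...,0]-cx)<.041)&(abs(t[...,1])<.04)&(P[...,2]>.074)&(P[...,2]<.1); acc.setdefault(n,[]).append(np.c_[t[k],P[k][:,2]])
for n,v in acc.items():
    v=np.vstack(v); v=v[v[:,2]>np.median(v[:,2])-.006]; A=np.c_[v[:,:2],np.ones(len(v))]; f=np.linalg.lstsq(A,v[:,2],rcond=None)[0]; print(n,len(v),'slopes',f[:2].round(3),'z',np.median(v[:,2]).round(4))
"
```

```text
caddy 544 slopes [0.001 0.009] z 0.0837
b 805 slopes [-0.017 -0.016] z 0.082
a 782 slopes [-0.019 -0.015] z 0.082
```

```bash
python3 -c "
from h import *
print(env.sign_off())"
```

```text
the job is handed in; nothing more can be done
None
```

I handed the job in at about 35 s of robot time. Both full caddies are forward at the red stop, all four balls are in the refilled caddy close behind them, and the tray is back at rest. The sign-off returned no verdict, so that rests on my last camera check.

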